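# Check a cam lock in the stepped go/no-go gauge and sort it

### The job

Check the cam lock in the middle lane of the rack: lower its barrel, head up and flats parallel to the slot, into the middle of the stepped slot gauge and press it down until it stops, without forcing it. If it enters the wide upper slot and stops on the step of the narrow lower one it is good, so stand it upright in the shallow wooden tray; if it stops on top of the slot or goes through to the bottom plate, put it in the round metal tub. Leave the other two locks and everything else as they are.

Things in the scene. Friction and masses are not known exactly. Their poses are not given: they have to be found in the camera images.
- rack: fixed rack: floor 150 (x) x 168 (y) x 5 mm, four grey walls 6 mm thick, tops at z = 55 mm, forming three lanes along x, 46 mm wide, open-ended, centred at y = -52, 0 (the middle lane) and 52 mm. Origin: centre of its underside. A lock stands on the floor (z = 5) of each lane, within 25 mm of mid length; fingers fit only before and behind it, along the lane
- gauge: fixed steel slot gauge. Origin: centre of underside, under the slot's middle. Slot along y, 60 mm long, open ends: 19.4 mm wide (go) from z = 28 down to 18, 15.8 wide (no-go) from 18 to 8, where the base plate (110 x 90 mm) closes it. Foot stops at z = 28 oversize, 18 good, 8 undersize. Cheeks 10 mm thick, inner faces at x = -23 and 23, rise to z = 78: in it, hold the head with fingers set along y
- mat: fixed black rubber mat, 100 x 100 x 3 mm, a free place to set a lock down and take it another way. Origin: centre of its underside, on the bench (its top is at z = 3 mm)
- lock_1: one of three look-alike cam locks, standing head up in a rack lane, 0.08-0.17 kg. Steel head 32 mm dia, 14 tall (32-46 mm above the foot), barrel 26 mm dia with two flats, 18 mm across if good, 22 oversize, 13.6 undersize (not known which). Origin: centre of the foot's underside; z to the head; x normal to the flats, at the start within 0.25 rad of the lane. Black keyway line on the head along y
- lock_2: one of three look-alike cam locks, standing head up in a rack lane, 0.08-0.17 kg. Steel head 32 mm dia, 14 tall (32-46 mm above the foot), barrel 26 mm dia with two flats, 18 mm across if good, 22 oversize, 13.6 undersize (not known which). Origin: centre of the foot's underside; z to the head; x normal to the flats, at the start within 0.25 rad of the lane. Black keyway line on the head along y
- lock_3: one of three look-alike cam locks, standing head up in a rack lane, 0.08-0.17 kg. Steel head 32 mm dia, 14 tall (32-46 mm above the foot), barrel 26 mm dia with two flats, 18 mm across if good, 22 oversize, 13.6 undersize (not known which). Origin: centre of the foot's underside; z to the head; x normal to the flats, at the start within 0.25 rad of the lane. Black keyway line on the head along y
- tray: fixed shallow wooden tray for good locks, outside 140 (x) x 120 (y) mm, 22 mm high, walls 6 mm, floor at about z = 6 mm. Origin: centre of its underside
- tub: fixed round aluminium tub for rejects, open above, rim outer radius 65 mm, 45 mm high, wall 4 mm, narrowing to radius 60 mm at the foot; floor at z = 5 mm. Origin: centre of its underside
- oil: bystander: small white bottle with a black cap, 36 mm diameter, 90 mm high, standing. Origin: centre of its underside
- padlock: bystander: brass padlock standing on the bench, 26 x 50 mm, 71 mm high with its shackle. Origin: centre of its underside
- screwdriver: bystander: screwdriver lying on the bench, about 200 mm long. Origin: under its middle
- tape: bystander: white roll of tape lying flat, 64 mm diameter, 18 mm high. Origin: centre of its underside
Things that resemble listed ones, but are neither listed nor needed, are in the scene too. What is shaped like the lock_2 but turquoise is not meant.

How it is judged:
By the outcome, as a careful person would: the job done as asked, in the order asked, and still so for the second after the job is handed in, with the robot touching nothing.
It also fails if it takes over 70 s, if anything falls off the work surface, if the arm or the gripper's body presses on something with over 40 N, if the wrist force passes 120 N, or if a joint passes its speed limit or range.

### The arm

A 6-joint arm with a two-finger parallel gripper is mounted at the origin on the work surface. World frame = base frame: x ahead of the robot, y to its left, z up, the work surface at z = 0. Lengths are in m, angles in degrees, forces in N, time in s.
With the tool pointing down it reaches from about 0.35 to 0.775 m from the base axis. Payload 7.3 kg.
Tool frame: the origin (TCP) lies midway between the tips of the shut fingers; the grasp point (between the pads) lies 19 mm behind it; z points along the fingers, y is the line along which they close (so a half turn about z gives the same grasp; the last joint's range is limited). The gripper opens to 92 mm and grips with 3 to 60 N. Pads are 19 mm wide; open, the fingers measure 130 mm over their backs; the gripper's body (75 mm by 190 mm) begins 47 mm behind the grasp point.
Start: joints at [-79.928, 19.595, 87.324, -0, 73.075, -8.365], TCP at [0.166, -0.498, 0.227] pointing down, gripper open.
Joint ranges: [-145.02, 145.02], [-44.19, 115.74], [2.07, 154.8], [-57.11, 237.11], [16.16, 152.29], [-177.93, 177.93]. Speed limits (degrees/s): [147.25, 147.25, 180, 180, 180, 180].

### API

Orientations are given as [roll, pitch, yaw] about the fixed x, y, z axes, in that order (R = Rz(yaw) Ry(pitch) Rx(roll)).
In Python, from bench import ctrl gives the robot as it stands.
- The arm moves only by the tool play_rows, never from a script. Its argument "rows" is a list of rows, each a list of 4 numbers: the shift along the tool's x, y, z in mm, then the turn about the tool's z in degrees. A call has exactly 5 rows; each row is the pose to reach, as a shift and turn from the pose commanded when the call began, along the tool's axes at that moment; what a row does not reach only later rows make up. A row lasts 1/10 s, in which the tool goes at most 50 mm and 8.59 degrees, less where a joint would pass 70% of its speed; a pose out of reach is approached as far as the arm can. A call with a gripper value outside its range is refused whole. "gripper" is the finger opening in mm, from 0 to 91.8, set as the call begins (left out, the last holds). The fingers move at their own pace and stop on an object; "force" is the grip in N (left out, the last holds). Time passes only in rows, so rows that repeat a pose let the fingers close, or fill a call up. It gives the time, the measured TCP pose, the force, the opening and the grip force at its end, in the units of the state.
- ctrl.sense(): the state, without advancing time (a new reading comes with each control period).
- ctrl.get_image(name): name is "scene" or "top"; returns a dict with "pixels" (400x640x3 uint8, blue, green, red), "K" (3x3 intrinsics, pixels), "dist_coeffs" ([k1, k2, p1, p2, k3] as OpenCV has them; the pictures are not rectified), "position" and "rotation" of the camera in the world. Camera axes: x right, y down, z forward; pixel columns grow to the right and rows downward; lengths in m; the calibration is good to about 2 mm. A picture is of the moment at which its call begins. There is no depth.
- ctrl.job_done(): hands the job in; it is judged then, once.
Trained networks look in a picture, given as the dict that the camera call returned (one of the last four; its "shot" number tells which), for a name from the list of things; names that differ only in an ending like _2 or _b are one class to them, and where a whole thing is asked for, a point or a joint stands for the part that bears it (a point fixed in the world has none). Each returns a list of dicts, best first, with "score" (0 to 1); they miss things now and then, are a little off and sometimes report something else, mostly with a low value. They report only what shows in the picture. A call takes as long as a camera call. They do not tell look-alikes from the thing itself.
- ctrl.spot_in(target, picture): "centre" ([x, y, z] in m, in world coordinates, good to about 4 mm: the middle of the surface that is visible of it).
The state is a dict: "clock": time; "joints": joint angles; "qd": joint speeds; "joint_torque": joint torques, N m; "ee_pos": TCP position; "orientation": TCP orientation; "wrist_force": force on the tool from outside, world axes, zero at the start; "ft_torque": the same for the moment, N m; "opening": opening from 0.0 (shut) to 1.0 (fully open); "grasp_force": force on a finger pad.
Only numpy, scipy, OpenCV 4.12 (cv2) and the standard library are available. Lean on these libraries where they do the work, as an engineer would, in place of code of your own. Each camera call takes 0.05 s, during which the arm holds its last target. There are 200 camera calls.

## Working session

There is one attempt and no reset: what is moved stays moved. The work goes in short steps, Python scripts to look and compute and a tool call to move; the robot and the scene stay as the last step left them, time stands still between calls to the robot, and variables do not carry over. Pictures are saved under pics/ and viewed, at most 10 in all, crops included, and the job is handed in when it is done.

Besides the shell and the picture viewer there is one more tool, called after "Emit:" by a JSON object that holds its "api" and its "payload". play_rows: Moves the arm, as the interface text tells. Its arguments: {"type":"object","properties":{"rows":{"type":"array"},"gripper":{"type":"number"},"force":{"type":"number"}},"required":["rows"]}

```bash
mkdir -p pics; python3 - <<'E'
from bench import ctrl
import cv2
s=ctrl.sense();print({k:s[k] for k in('clock','joints','ee_pos','orientation','opening','wrist_force')})
for n in("top","scene"):
    p=ctrl.get_image(n);cv2.imwrite(f"pics/{n}0.png",p["pixels"]);print(n,p["K"],p["dist_coeffs"],p["position"],p["rotation"])
    for t in("rack","gauge","mat","lock_1","tray","tub","oil","padlock","screwdriver","tape"):
        print(t,[(round(d["score"],2),[round(float(v),4) for v in d["centre"]]) for d in ctrl.spot_in(t,p)][:5])
print(ctrl.sense()['clock'])
E
```

```text
{'clock': 0.0, 'joints': array([-7.99276632e+01,  1.96361648e+01,  8.73771969e+01, -8.21116998e-05,
        7.30732408e+01, -8.36571310e+00]), 'ee_pos': array([ 0.16599201, -0.4976468 ,  0.22604762]), 'orientation': array([-1.79914308e+02, -1.25222019e-02,  1.84380645e+01]), 'opening': 0.9999777752951762, 'wrist_force': array([0.13010254, 0.06728311, 0.49095373])}
top [[503.46686041   0.         318.59951274]
 [  0.         503.46686041 200.43412746]
 [  0.           0.           1.        ]] [-0.0949062  0.         0.         0.         0.       ] [0.30674323 0.06812423 1.66382086] [-171.48401425   -0.66436453  -88.40157978]
rack [(0.74, [0.4877, 0.3038, 0.0076])]
gauge [(0.91, [0.6283, -0.0144, 0.0076])]
mat [(0.91, [0.4498, 0.0132, 0.0039]), (0.61, [0.4565, -0.1766, 0.0037])]
lock_1 [(0.55, [0.4682, 0.3517, 0.0523]), (0.47, [0.6281, -0.0158, 0.0077]), (0.46, [0.504, 0.3071, 0.0463])]
tray [(0.7, [0.6353, -0.2604, 0.0073])]
tub [(0.85, [0.4609, -0.1747, 0.008]), (0.33, [0.6264, -0.0156, 0.0061])]
oil []
padlock [(0.59, [0.7482, -0.1071, 0.0435])]
screwdriver [(0.82, [0.8205, 0.0436
[... 280 characters left out ...]
 [-135.42179164   -0.5864139   122.52515134]
rack [(0.68, [0.512, 0.3072, 0.0014]), (0.67, [0.6589, -0.0033, 0.0307])]
gauge [(0.91, [0.658, -0.0048, 0.0332])]
mat [(0.75, [0.4502, 0.015, 0.0029]), (0.56, [0.7618, -0.1018, 0.0318])]
lock_1 [(0.62, [0.5303, 0.2624, 0.0485]), (0.58, [0.6565, 0.3294, 0.0461]), (0.57, [0.48, 0.3519, 0.0501]), (0.57, [0.5232, 0.4536, 0.0458]), (0.49, [0.5109, 0.3073, 0.0468])]
tray [(0.62, [0.6358, -0.2607, 0.0065]), (0.29, [0.5109, 0.3101, 0.0024])]
tub [(0.91, [0.4455, -0.1827, 0.0169])]
oil [(0.57, [0.7483, 0.1813, 0.0529])]
padlock []
screwdriver [(0.77, [0.8316, 0.0456, 0.0209]), (0.41, [0.4454, -0.1828, 0.0158])]
tape [(0.57, [0.3419, -0.2827, 0.0203])]
1.1
```

View pics/top0.png

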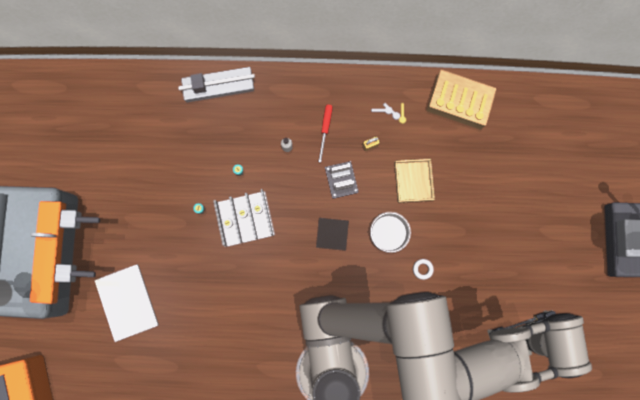

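View pics/scene0.png

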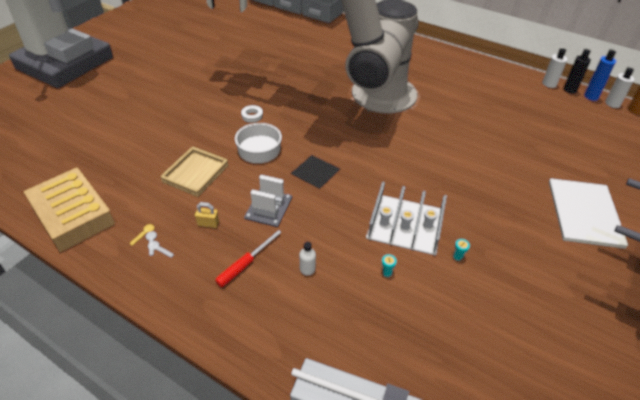

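```bash
cat > h.py <<'E'
import numpy as np,cv2
from scipy.spatial.transform import Rotation as R
CAM={'top':dict(K=np.array([[503.46686041,0,318.59951274],[0,503.46686041,200.43412746],[0,0,1]]),d=np.array([-0.0949062,0,0,0,0]),p=np.array([0.30674323,0.06812423,1.66382086]),r=[-171.48401425,-0.66436453,-88.40157978]),
'scene':dict(K=np.array([[497.26140579,0,310.41183658],[0,497.26140579,197.16014423],[0,0,1]]),d=np.array([-0.04280476,0,0,0,0]),p=np.array([1.31406348,0.53532254,0.92386547]),r=[-135.42179164,-0.5864139,122.52515134])}
def proj(n,P):
    c=CAM[n];Rc=R.from_euler('xyz',c['r'],degrees=True).as_matrix().T
    return cv2.projectPoints(np.asarray(P,float).reshape(-1,3),cv2.Rodrigues(Rc)[0],-Rc@c['p'],c['K'],c['d'])[0][:,0]
def ray(n,uv,z):
    c=CAM[n];M=R.from_euler('xyz',c['r'],degrees=True).as_matrix()
    q=cv2.undistortPoints(np.asarray(uv,float).reshape(-1,1,2),c['K'],c['d'])[:,0]
    v=np.c_[q,np.ones(len(q))]@M.T
    return c['p']+v*((z-c['p'][2])/v[:,2])[:,None]
def place(P,x,y,a):
    a=np.radians(a);P=np.asarray(P,float)
    return np.c_[x+P[:,0]*np.cos(a)-P[:,1]*np.sin(a),y+P[:,0]*np.sin(a)+P[:,1]*np.cos(a),P[:,2]]
def crop(img,x,y,w,h,s,step=10):
    o=cv2.resize(img[y:y+h,x:x+w],None,fx=s,fy=s,interpolation=cv2.INTER_CUBIC)
    for u in range(x-x%step+step,x+w,step):
        cv2.line(o,((u-x)*s,0),((u-x)*s,6),(0,0,255),1);cv2.putText(o,str(u),((u-x)*s-9,16),0,.35,(0,0,255),1)
    for v in range(y-y%step+step,y+h,step):
        cv2.line(o,(0,(v-y)*s),(6,(v-y)*s),(0,0,255),1);cv2.putText(o,str(v),(8,(v-y)*s+4),0,.35,(0,0,255),1)
    return o
E
python3 - <<'E'
from h import *
t=cv2.imread('pics/top0.png');s=cv2.imread('pics/scene0.png')
a=crop(t,208,184,72,66,5);b=crop(s,364,178,90,76,4)
c=crop(t,320,155,40,48,6);d=crop(s,240,170,56,56,5)
W=np.zeros((600,760,3),np.uint8)
for im,x,y in((a,0,0),(b,370,0),(c,0,308),(d,370,308)):
    h,w=im.shape[:2];h=min(h,600-y);W[y:y+h,x:x+w]=im[:h,:w]
cv2.imwrite('pics/m1.png',W)
E
```

```text
(no output)
```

View pics/m1.png

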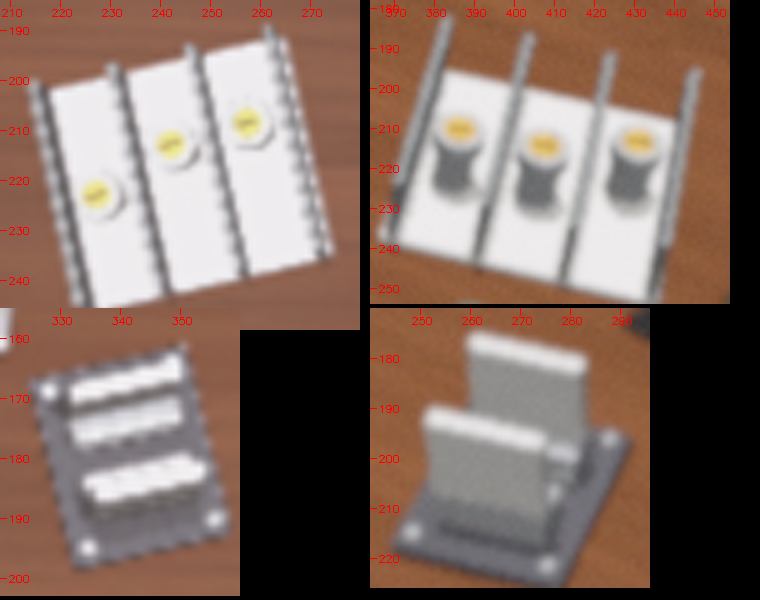

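```bash
cat > fit.py <<'E'
from h import *
from scipy.optimize import least_squares
rk=[('top',[(75,78,55),(75,26,55),(75,-26,55),(75,-78,55),(-75,26,2),(-75,-26,2),(-75,-78,2)],[(214.6,201),(230.4,197.6),(246,193.6),(261.6,190),(241.6,242.4),(256.6,239),(273,234.4)]),
('scene',[(-75,-78,55),(-75,-26,55),(-75,26,55),(-75,78,55)],[(383.5,182),(404,187),(424.5,191),(445.7,195.5)])]
g=[('top',[(55,45,8),(55,-45,8),(-55,-45,8),(-55,45,8)],[(325,167),(350.3,161),(357.8,191),(332.5,198)]),
('scene',[(-55,45,8),(55,-45,8),(55,45,8),(33,-30,78),(33,30,78),(-33,-30,78),(-33,30,78)],[(293,195),(245,218.5),(279,226),(251,190.5),(275.5,197.5),(259,175.5),(284,180.5)])]
def fit(D,x0):
    f=lambda x:np.concatenate([(proj(n,place(np.array(P)/1e3,*x))-uv).ravel() for n,P,uv in D])
    r=least_squares(f,x0,x_scale=[.01,.01,5],loss='soft_l1');print(np.round(r.x,4));print(np.round(f(r.x).reshape(-1,2),1).tolist());return r.x
if __name__=='__main__':
    r=fit(rk,[.49,.305,8]);G=fit(g,[.64,-.01,12])
    for uvt,uvs in(((243-.5,212.5),(407.3,213.8)),):
        print('lock',ray('top',[uvt],.051),ray('scene',[uvs],.051))
E
python3 fit.py
```

```text
[ 0.4878  0.3001 14.0647]
[[-0.3, -1.7], [-0.4, -1.7], [-0.3, -1.1], [-0.2, -0.8], [-0.4, -0.1], [0.1, -0.0], [-0.9, 1.2], [0.2, -1.9], [-0.1, -2.2], [-0.1, -1.5], [-0.6, -1.2]]
[ 6.30700e-01 -1.43000e-02  1.64581e+01]
[[-2.0, -0.5], [-1.6, -1.1], [-0.3, 0.0], [-1.0, -0.2], [-0.7, -0.6], [-0.5, -1.4], [-0.2, -1.1], [0.2, 1.9], [-0.7, -0.0], [1.6, -1.0], [-0.6, -1.3]]
lock [[0.50202021 0.30072134 0.051     ]] [[0.50440696 0.3049763  0.051     ]]
```

```bash
cat > ov.py <<'E'
from h import *
import sys
def boxlines(b):
    x0,x1,y0,y1,z0,z1=b
    c=np.array([(x,y,z) for x in(x0,x1) for y in(y0,y1) for z in(z0,z1)],float)/1e3
    return c,[(i,j) for i in range(8) for j in range(i) if (i^j) in(1,2,4)]
RB=[(-75,75,w-3,w+3,5,55) for w in(-78,-26,26,78)]+[(-75,75,-84,84,0,5)]
GB=[(-55,55,-45,45,0,8),(23,33,-30,30,8,78),(-33,-23,-30,30,8,78)]
def overlay(poses,out):
    W=np.zeros((600,800,3),np.uint8)
    for n,k,(x,y,w,h,s),(X,Y) in(('top',0,(208,184,72,64,5),(0,0)),('scene',0,(364,178,90,78,4),(400,0)),('top',1,(320,155,42,46,6),(0,320)),('scene',1,(240,170,56,56,5),(400,320))):
        im=cv2.resize(cv2.imread(f'pics/{n}0.png')[y:y+h,x:x+w],None,fx=s,fy=s,interpolation=cv2.INTER_CUBIC)
        for b in (RB,GB)[k]:
            c,e=boxlines(b);q=((proj(n,place(c,*poses[k]))-[x,y]+.5)*s*8).astype(int)
            for i,j in e: cv2.line(im,tuple(map(int,q[i])),tuple(map(int,q[j])),(0,0,255) if b[5]>10 else (0,160,0),1,cv2.LINE_AA,3)
        hh=min(im.shape[0],600-Y);W[Y:Y+hh,X:X+im.shape[1]]=im[:hh]
    cv2.imwrite(out,W)
E
python3 - <<'E'
import fit
from ov import *
for D in fit.rk+fit.g: pass
# pixel-centre convention: crop label u is pixel edge -> subtract .5
fx=lambda D:[(n,P,np.array(uv)-.5) for n,P,uv in D]
overlay([fit.fit(fx(fit.rk),[.49,.305,13]),fit.fit(fx(fit.g),[.63,-.014,15])],'pics/o1.png')
E
```

```text
[ 0.489   0.3009 14.7345]
[[-0.3, -1.2], [-0.4, -1.4], [-0.3, -0.9], [-0.3, -0.9], [0.2, 0.1], [0.6, -0.0], [-0.4, 1.0], [0.4, -0.8], [0.1, -1.3], [0.1, -0.8], [-0.3, -0.6]]
[ 6.31200e-01 -1.51000e-02  1.63086e+01]
[[-1.3, -0.1], [-0.8, -0.7], [0.4, 0.4], [-0.3, 0.1], [-0.5, -0.0], [-0.4, -0.9], [-0.1, -0.6], [0.3, 2.3], [-0.7, 0.5], [1.8, -0.5], [-0.4, -0.7]]
```

View pics/o1.png

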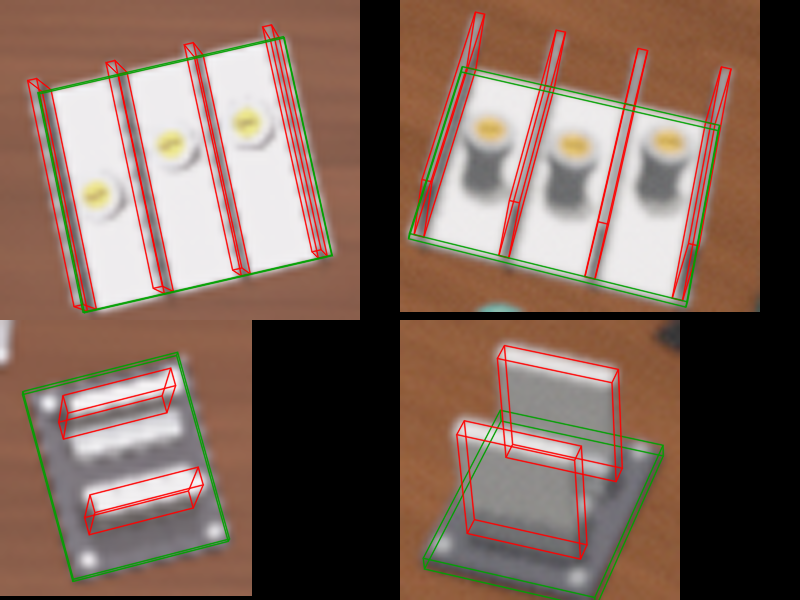

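Emit:
{"api": "play_rows", "payload": {"rows": [[37,-33,0,0],[74,-66,0,0],[111,-99,0,0],[148,-132,0,0],[185,-165,0,0]], "gripper": 70, "force": 15}}

```text
clock: 1.6
ee_pos: [0.29, -0.2813, 0.2269]
orientation: [180.0, -0.0, 18.4]
wrist_force: [0.6, -0.8, 0.1]
opening: 0.767
grasp_force: 0.0
```

Emit:
{"api": "play_rows", "payload": {"rows": [[37,-33,0,0],[74,-66,0,0],[111,-99,0,0],[148,-132,0,0],[185,-165,0,0]]}}

```text
clock: 2.1
ee_pos: [0.4134, -0.066, 0.2271]
orientation: [180.0, -0.0, 18.4]
wrist_force: [1.3, -0.7, 0.4]
opening: 0.762
grasp_force: 0.0
```

```bash
cat >> h.py <<'E'
def goto(x,y,z,psi):
    """shift (mm, tool axes) and turn (deg) from the measured pose to a tool-down pose"""
    from bench import ctrl
    s=ctrl.sense();M=R.from_euler('xyz',s['orientation'],degrees=True).as_matrix()
    d=M.T@(np.array([x,y,z])-s['ee_pos'])*1e3
    t=-((psi-s['orientation'][2]+180)%360-180)
    print('clk %.1f pos %s rpy %s F %s open %.1f grip %.1f'%(s['clock'],np.round(s['ee_pos']*1e3,1),np.round(s['orientation'],2),np.round(s['wrist_force'],1),s['opening']*91.8,s['grasp_force']))
    print('shift',np.round(d,1),'len %.0f'%np.linalg.norm(d),'turn %.1f'%t)
E
python3 -c "
from h import *
goto(.503,.304,.15,104.7)"
```

```text
clk 2.1 pos [413.4 -66.  227.1] rpy [ 1.7995e+02 -5.0000e-02  1.8440e+01] F [ 1.3 -0.7  0.4] open 70.0 grip 0.0
shift [ 201.9 -322.8   77. ] len 388 turn -86.3
```

Emit:
{"api": "play_rows", "payload": {"rows": [[20,-32,5,0],[40,-64,5,0],[60,-96,5,0],[80,-128,10,0],[101,-161,10,0]]}}

```text
clock: 2.6
ee_pos: [0.4575, 0.1182, 0.2164]
orientation: [180.0, 0.0, 18.4]
wrist_force: [1.2, -0.6, -0.0]
opening: 0.761
grasp_force: 0.0
```

Emit:
{"api": "play_rows", "payload": {"rows": [[20,-32,10,-8.5],[40,-64,20,-17],[60,-96,30,-25.5],[80,-128,40,-34],[101,-161,50,-42.5]]}}

```text
clock: 3.1
ee_pos: [0.5027, 0.3029, 0.1663]
orientation: [180.0, 0.0, 61.3]
wrist_force: [-0.1, 0.5, 0.0]
opening: 0.763
grasp_force: 0.0
```

Emit:
{"api": "play_rows", "payload": {"rows": [[0,0,0,-8.5],[0,0,0,-17],[0,0,0,-25.5],[0,0,0,-34],[0,0,0,-42.5]]}}

```text
clock: 3.6
ee_pos: [0.5025, 0.3014, 0.1666]
orientation: [-180.0, 0.0, 103.8]
wrist_force: [0.6, 0.4, -0.3]
opening: 0.763
grasp_force: 0.0
```

```bash
python3 - <<'E'
from h import *
from bench import ctrl
goto(.503,.304,.08,104.7)
for n in('top','scene'):
    p=ctrl.get_image(n)
    print([(round(d["score"],2),np.round(d["centre"],4).tolist()) for d in ctrl.spot_in('lock_1',p)])
    cv2.imwrite(f'pics/{n}1.png',p['pixels'])
a=crop(cv2.imread('pics/top1.png'),200,170,90,80,4);b=crop(cv2.imread('pics/scene1.png'),360,150,95,100,4)
W=np.zeros((400,760,3),np.uint8);W[:320,:360]=a;W[:400,370:750]=b;cv2.imwrite('pics/m2.png',W)
E
```

```text
clk 3.6 pos [502.5 301.4 166.6] rpy [-1.7999e+02  1.0000e-02  1.0379e+02] F [ 0.6  0.4 -0.3] open 70.0 grip 0.0
shift [ 2.4  1.1 86.6] len 87 turn -0.9
[]
[(0.74, [0.4791, 0.3531, 0.0469]), (0.68, [0.5304, 0.2597, 0.045]), (0.54, [0.5275, 0.4518, 0.0467]), (0.52, [0.5087, 0.3097, 0.0481]), (0.52, [0.6535, 0.3325, 0.0473])]
```

View pics/m2.png

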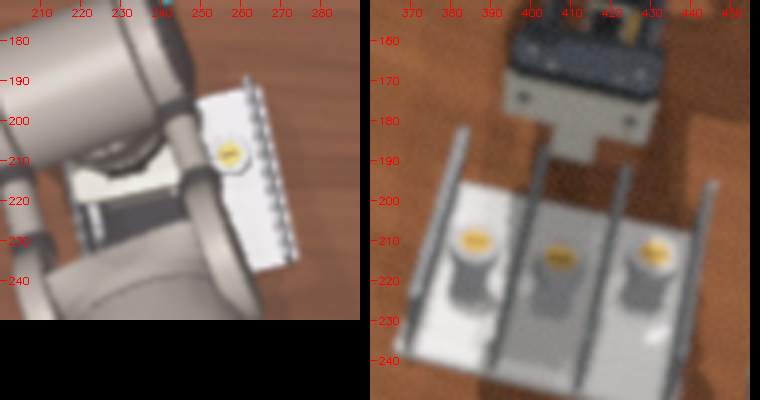

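Emit:
{"api": "play_rows", "payload": {"rows": [[2,1,20,-1],[2,1,45,-1],[2,1,70,-1],[2,1,90,-1],[2,1,100,-1]]}}

```text
clock: 4.3
ee_pos: [0.5021, 0.3031, 0.0648]
orientation: [-179.8, 0.0, 104.3]
wrist_force: [0.1, -0.2, -0.6]
opening: 0.766
grasp_force: 0.0
```

Emit:
{"api": "play_rows", "payload": {"rows": [[0,0,15,0],[0,0,30,0],[0,0,45,0],[0,0,54,0],[0,0,57,0]]}}

```text
clock: 4.8
ee_pos: [0.5028, 0.3035, 0.0091]
orientation: [-179.9, 0.0, 104.4]
wrist_force: [-0.0, -0.7, 0.2]
opening: 0.766
grasp_force: 0.0
```

```bash
python3 -c "
from h import *
goto(.503,.304,.008,104.7)"
```

```text
clk 4.8 pos [502.8 303.5   9.1] rpy [-1.7995e+02  1.0000e-02  1.0437e+02] F [-0.  -0.7  0.2] open 70.3 grip 0.0
shift [0.5 0.3 1.1] len 1 turn -0.3
```

Close gently on the barrel.

Emit:
{"api": "play_rows", "payload": {"rows": [[0,0,1,0],[0,0,1,0],[0,0,1,0],[0,0,1,0],[0,0,1,0]], "gripper": 0, "force": 6}}

```text
clock: 5.3
ee_pos: [0.5032, 0.3036, 0.009]
orientation: [180.0, -0.0, 104.4]
wrist_force: [-0.6, 0.2, -0.5]
opening: 0.38
grasp_force: 0.0
```

Emit:
{"api": "play_rows", "payload": {"rows": [[0,0,0,0],[0,0,0,0],[0,0,0,0],[0,0,0,0],[0,0,0,0]], "force": 20}}

```text
clock: 5.8
ee_pos: [0.5032, 0.3036, 0.0089]
orientation: [180.0, -0.0, 104.4]
wrist_force: [0.9, -1.6, 3.3]
opening: 0.34
grasp_force: 20.0
```

Emit:
{"api": "play_rows", "payload": {"rows": [[0,0,0,0],[0,0,0,0],[0,0,1,0],[0,0,2,0],[0,0,3,0]], "gripper": 48, "force": 5}}

```text
clock: 6.3
ee_pos: [0.5029, 0.3035, 0.0054]
orientation: [-180.0, 0.0, 104.4]
wrist_force: [0.5, 0.4, -0.5]
opening: 0.524
grasp_force: 0.0
```

Emit:
{"api": "play_rows", "payload": {"rows": [[0,0,0,0],[0,0,0,0],[0,0,0,0],[0,0,0,0],[0,0,0,0]], "gripper": 0}}

```text
clock: 6.8
ee_pos: [0.503, 0.3035, 0.0056]
orientation: [-180.0, 0.0, 104.4]
wrist_force: [-0.1, 0.5, -1.6]
opening: 0.347
grasp_force: 5.0
```

Emit:
{"api": "play_rows", "payload": {"rows": [[0,0,0,0],[0,0,0,0],[0,0,0,0],[0,0,0,0],[0,0,0,0]]}}

```text
clock: 7.3
ee_pos: [0.503, 0.3035, 0.0057]
orientation: [-180.0, 0.0, 104.4]
wrist_force: [1.1, 0.2, -0.2]
opening: 0.346
grasp_force: 5.0
```

Emit:
{"api": "play_rows", "payload": {"rows": [[0,0,0,0],[0,0,0,0],[0,0,-7,0],[0,0,-14,0],[0,0,-21,0]], "gripper": 48}}

```text
clock: 7.8
ee_pos: [0.5032, 0.3037, 0.0276]
orientation: [180.0, -0.0, 104.4]
wrist_force: [-0.0, 0.5, -0.1]
opening: 0.522
grasp_force: 0.0
```

Emit:
{"api": "play_rows", "payload": {"rows": [[0,0,0,0],[0,0,0,0],[0,0,0,0],[0,0,0,0],[0,0,0,0]], "gripper": 0, "force": 20}}

```text
clock: 8.3
ee_pos: [0.5031, 0.3036, 0.0267]
orientation: [180.0, 0.0, 104.4]
wrist_force: [-0.1, -0.7, 2.4]
opening: 0.342
grasp_force: 20.0
```

Emit:
{"api": "play_rows", "payload": {"rows": [[0,0,-10,0],[0,0,-30,0],[0,0,-60,0],[0,0,-95,0],[0,0,-120,0]]}}

```text
clock: 8.8
ee_pos: [0.5032, 0.3037, 0.1491]
orientation: [179.9, -0.0, 104.4]
wrist_force: [0.3, 0.3, -2.1]
opening: 0.337
grasp_force: 20.0
```

```bash
python3 -c "
from h import *
goto(.450,.015,.150,104.7)"
```

```text
clk 8.8 pos [503.2 303.7 149.1] rpy [ 1.7992e+02 -1.0000e-02  1.0444e+02] F [ 0.3  0.3 -2.1] open 30.9 grip 20.0
shift [-266.3 -123.5   -1.1] len 294 turn -0.3
```

Emit:
{"api": "play_rows", "payload": {"rows": [[-35,-16,0,0],[-75,-35,0,0],[-115,-53,0,0],[-155,-72,0,0],[-195,-90,0,0]]}}

```text
clock: 9.3
ee_pos: [0.4636, 0.0908, 0.147]
orientation: [-180.0, 0.0, 104.5]
wrist_force: [1.2, -0.3, -2.3]
opening: 0.34
grasp_force: 20.0
```

Emit:
{"api": "play_rows", "payload": {"rows": [[-35,-16,0,0],[-60,-28,0,0],[-71,-33,20,0],[-71,-33,50,0],[-71,-33,80,0]]}}

```text
clock: 9.8
ee_pos: [0.4505, 0.0146, 0.0666]
orientation: [179.9, 0.0, 104.4]
wrist_force: [0.6, -0.1, -1.5]
opening: 0.336
grasp_force: 20.0
```

Emit:
{"api": "play_rows", "payload": {"rows": [[0,0,15,0],[0,0,28,0],[0,0,36,0],[0,0,40,0],[0,0,42,0]]}}

```text
clock: 10.3
ee_pos: [0.4503, 0.0153, 0.0248]
orientation: [180.0, 0.0, 104.4]
wrist_force: [0.0, -0.1, -1.5]
opening: 0.34
grasp_force: 20.0
```

```bash
python3 -c "
from h import *
goto(.450,.015,.0247,104.7)"
```

```text
clk 10.3 pos [450.3  15.3  24.8] rpy [1.8000e+02 1.0000e-02 1.0444e+02] F [ 0.  -0.1 -1.5] open 31.2 grip 20.0
shift [-0.2 -0.4  0.1] len 0 turn -0.3
```

Emit:
{"api": "play_rows", "payload": {"rows": [[0,0,0.5,0],[0,0,0.5,0],[0,0,0.5,0],[0,0,-25,0],[0,0,-70,0]], "gripper": 60}}

```text
clock: 10.8
ee_pos: [0.4484, 0.0155, 0.0938]
orientation: [-179.7, -0.1, 104.4]
wrist_force: [2.0, -0.1, 0.1]
opening: 0.653
grasp_force: 0.0
```

Emit:
{"api": "play_rows", "payload": {"rows": [[-30,-8,-20,8.5],[-75,-19,-20,17],[-120,-31,-20,25.5],[-165,-43,-20,34],[-210,-54,-20,42.5]]}}

```text
clock: 11.3
ee_pos: [0.45, -0.2034, 0.1153]
orientation: [179.9, 0.0, 61.6]
wrist_force: [1.6, 0.2, -0.0]
opening: 0.653
grasp_force: 0.0
```

Emit:
{"api": "play_rows", "payload": {"rows": [[0,0,0,8.5],[0,0,0,17],[0,0,0,25.5],[0,0,0,34],[0,0,0,42.5]]}}

```text
clock: 11.8
ee_pos: [0.4503, -0.2016, 0.115]
orientation: [180.0, -0.0, 19.1]
wrist_force: [-0.3, 0.0, 0.4]
opening: 0.655
grasp_force: 0.0
```

```bash
python3 - <<'E'
from h import *
from bench import ctrl
goto(.450,.015,.1,14.4)
W=np.zeros((560,760,3),np.uint8)
for n,X in(('top',0),('scene',380)):
    ps=[ctrl.get_image(n) for _ in range(4)];p=ps[-1]
    im=np.mean([q['pixels'].astype(float) for q in ps],0);np.save(f'{n}2.npy',im)
    print([(round(d["score"],2),np.round(d["centre"],4).tolist()) for d in ctrl.spot_in('lock_1',p)])
    c=proj(n,[.45,.015,.049])[0];u,v=int(c[0])-12,int(c[1])-12;print(c)
    W[:360,X:X+375]=crop(im.astype(np.uint8),u,v,25,24,15,5)
    cv2.imwrite(f'pics/{n}2.png',im)
    W[370:550,X:X+330]=crop(cv2.imread(f'pics/{n}0.png'),*((215,195,55,30) if n=='top' else (375,198,55,30)),6)
cv2.imwrite('pics/m3.png',W)
E
```

```text
clk 11.8 pos [ 450.3 -201.6  115. ] rpy [ 1.7998e+02 -2.0000e-02  1.9080e+01] F [-0.3  0.   0.4] open 60.1 grip 0.0
shift [  70.6 -204.8   15. ] len 217 turn 4.7
[(0.59, [0.5152, 0.257, 0.0529]), (0.58, [0.6436, 0.3226, 0.0526]), (0.48, [0.5128, 0.4484, 0.0438]), (0.4, [0.4496, 0.0182, 0.047])]
[330.53055903 231.23410821]
[(0.81, [0.5239, 0.4562, 0.0466]), (0.7, [0.4799, 0.3519, 0.0481]), (0.64, [0.5313, 0.26, 0.0447]), (0.62, [0.6553, 0.33, 0.0473]), (0.47, [0.4555, 0.0209, 0.0431])]
[316.72860016 158.31690478][ WARN:0@9.487] global loadsave.cpp:1063 imwrite_ Unsupported depth image for selected encoder is fallbacked to CV_8U.
```

View pics/m3.png

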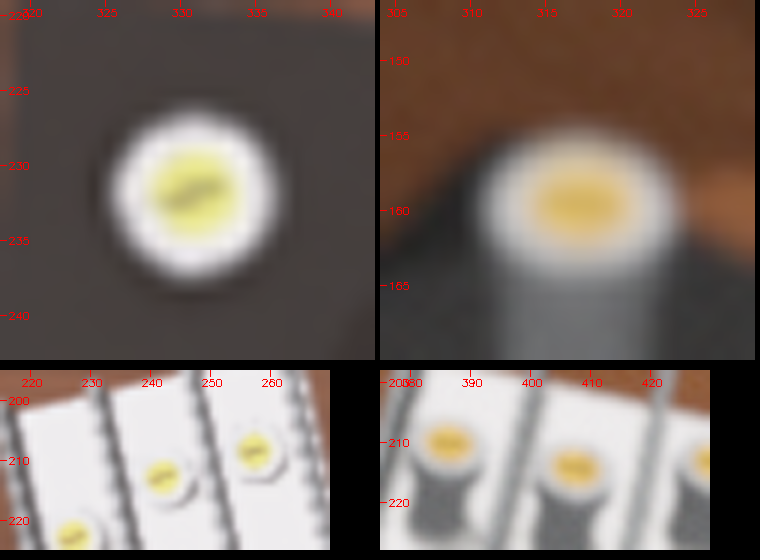

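```bash
cat > key.py <<'E'
from h import *
from scipy.optimize import least_squares
from scipy.special import erf
def key(im,c0,z=.049,n='top'):
    cx,cy=np.round(c0).astype(int);v,u=np.mgrid[cy-4:cy+5,cx-4:cx+5]
    m=np.hypot(u-c0[0],v-c0[1])<4.2;u=u[m].astype(float);v=v[m].astype(float);best=None
    I=im[cy-4:cy+5,cx-4:cx+5][m]
    def f(p):
        x,y,a,L,s,sd,r2=p[:7];du,dv=u-x,v-y
        al=du*np.cos(a)+dv*np.sin(a);ac=-du*np.sin(a)+dv*np.cos(a)
        line=(erf((al+L)/s)-erf((al-L)/s))*np.exp(-(ac/s)**2);disc=.5*(1-erf((np.hypot(du,dv)-r2)/sd))
        A=np.c_[np.ones_like(u),disc,line];B=np.linalg.lstsq(A,I,rcond=None)[0]
        return (A@B-I).ravel()
    for a0 in np.radians([-40,-20,0,20]):
        r=least_squares(f,[*c0,a0,2,1,1,2.7],bounds=([c0[0]-2,c0[1]-2,-1.6,.5,.5,.3,1.5],[c0[0]+2,c0[1]+2,1.6,4,2,2,4]))
        if best is None or r.cost<best.cost: best=r
    x,y,a=best.x[:3];e=ray(n,[(x+2*np.cos(a),y+2*np.sin(a)),(x-2*np.cos(a),y-2*np.sin(a)),(x,y)],z)
    d=e[1]-e[0];print('cost %.0f'%best.cost,np.round(best.x,2),'centre',np.round(e[2],4),'lock x dir %.1f'%(np.degrees(np.arctan2(d[1],d[0]))-90))
E
python3 - <<'E'
from key import *
key(np.load('top2.npy'),np.array([331,231.5]))
t=cv2.imread('pics/top0.png').astype(float)
for c in((241.6,212.3),(226.7,222.3),(257.3,208)): key(t,np.array(c),.051)
E
```

```text
cost 3131 [ 3.3046e+02  2.3143e+02 -3.3000e-01  1.9700e+00  9.4000e-01  6.8000e-01
  2.6500e+00] centre [0.4494 0.0152 0.049 ] lock x dir 20.3
cost 526 [241.65 212.37  -0.37   2.35   0.97   0.85   2.63] centre [0.5024 0.3035 0.051 ] lock x dir 23.4
cost 918 [226.75 222.54  -0.4    2.2    0.99   0.84   2.6 ] centre [0.4679 0.35   0.051 ] lock x dir 25.1
cost 916 [ 2.5688e+02  2.0810e+02 -2.3000e-01  1.9500e+00  8.8000e-01  8.7000e-01
  2.6800e+00] centre [0.5177 0.2549 0.051 ] lock x dir 15.1
```

```bash
python3 -c "
from h import *
goto(.4503,.0153,.115,21.5)"
```

```text
clk 12.3 pos [ 450.3 -201.5  114.8] rpy [179.99  -0.    19.5 ] F [ 0.5  0.1 -0.4] open 59.7 grip 0.0
shift [  72.4 -204.4   -0.3] len 217 turn -2.0
```

Emit:
{"api": "play_rows", "payload": {"rows": [[15,-42,0,-2],[30,-84,0,-2],[45,-127,0,-2],[60,-169,0,-2],[72,-204,0,-2]]}}

```text
clock: 12.8
ee_pos: [0.45, 0.0168, 0.1148]
orientation: [-180.0, -0.0, 21.5]
wrist_force: [0.8, -0.7, 0.3]
opening: 0.653
grasp_force: 0.0
```

Emit:
{"api": "play_rows", "payload": {"rows": [[0,0,10,0],[0,0,35,0],[0,0,60,0],[0,0,80,0],[0,0,88,0]]}}

```text
clock: 13.3
ee_pos: [0.4492, 0.0144, 0.025]
orientation: [-179.9, 0.2, 21.4]
wrist_force: [0.3, 0.3, 0.0]
opening: 0.652
grasp_force: 0.0
```

```bash
python3 -c "
from h import *
goto(.4503,.0153,.0265,21.5)"
```

```text
clk 13.3 pos [449.2  14.4  25. ] rpy [-1.7992e+02  1.6000e-01  2.1440e+01] F [0.3 0.3 0. ] open 59.9 grip 0.0
shift [ 1.3 -0.5 -1.5] len 2 turn -0.1
```

Emit:
{"api": "play_rows", "payload": {"rows": [[0,0,-0.5,0],[0,0,-0.5,0],[0,0,-0.5,0],[0,0,-0.5,0],[0,0,-0.5,0]], "gripper": 0, "force": 20}}

```text
clock: 13.8
ee_pos: [0.4508, 0.0147, 0.0279]
orientation: [180.0, -0.1, 21.4]
wrist_force: [-0.3, -0.0, 2.7]
opening: 0.338
grasp_force: 20.0
```

Emit:
{"api": "play_rows", "payload": {"rows": [[0,0,0,0],[0,0,-10,0],[0,0,-35,0],[0,0,-75,0],[0,0,-110,0]]}}

```text
clock: 14.3
ee_pos: [0.4498, 0.0148, 0.139]
orientation: [-180.0, 0.0, 21.4]
wrist_force: [1.3, 0.2, -1.4]
opening: 0.342
grasp_force: 20.0
```

```bash
python3 -c "
from h import *
goto(.6312,-.0151,.135,16.3)"
```

```text
clk 14.3 pos [449.8  14.8 139. ] rpy [-1.7999e+02  4.0000e-02  2.1440e+01] F [ 1.3  0.2 -1.4] open 31.4 grip 20.0
shift [157.9  94.1   3.9] len 184 turn 5.1
```

Emit:
{"api": "play_rows", "payload": {"rows": [[30,18,0,5],[65,39,0,5],[100,60,0,5],[135,80,0,5],[158,94,0,5]]}}

```text
clock: 14.8
ee_pos: [0.6337, -0.0154, 0.1374]
orientation: [180.0, -0.0, 16.4]
wrist_force: [0.3, 0.9, -1.9]
opening: 0.344
grasp_force: 20.0
```

Emit:
{"api": "play_rows", "payload": {"rows": [[0,0,0,0],[0,0,0,0],[0,0,10,0],[0,0,22,0],[0,0,34,0]]}}

```text
clock: 15.3
ee_pos: [0.6307, -0.0147, 0.1022]
orientation: [-180.0, 0.1, 16.4]
wrist_force: [-0.0, 0.3, -1.7]
opening: 0.34
grasp_force: 20.0
```

```bash
python3 - <<'E'
from h import *
from bench import ctrl
goto(.6312,-.0151,.060,16.3)
im=[]
for n in('top','scene'):
    p=ctrl.get_image(n);cv2.imwrite(f'pics/{n}3.png',p['pixels'])
W=np.zeros((480,760,3),np.uint8)
W[:,:340]=crop(cv2.imread('pics/top3.png'),305,140,68,80,5)[:480,:340][:480] if 0 else cv2.resize(crop(cv2.imread('pics/top3.png'),305,140,68,80,5),(340,480))
W[:400,350:750]=crop(cv2.imread('pics/scene3.png'),230,150,80,80,5)
cv2.imwrite('pics/m4.png',W)
E
```

```text
clk 15.3 pos [630.7 -14.7 102.2] rpy [-1.7998e+02  5.0000e-02  1.6450e+01] F [-0.   0.3 -1.7] open 31.3 grip 20.0
shift [ 0.4  0.5 42.2] len 42 turn 0.1
```

View pics/m4.png

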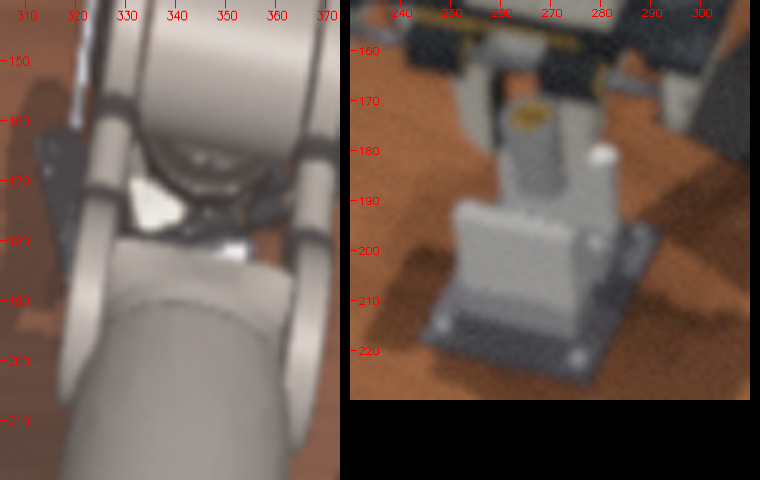

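Emit:
{"api": "play_rows", "payload": {"rows": [[0,0,8,0],[0,0,16,0],[0,0,24,0],[0,0,32,0],[0,0,40,0]]}}

```text
clock: 15.9
ee_pos: [0.6317, -0.015, 0.0625]
orientation: [180.0, 0.0, 16.4]
wrist_force: [0.6, -0.1, -1.4]
opening: 0.343
grasp_force: 20.0
```

Emit:
{"api": "play_rows", "payload": {"rows": [[1,0,0,0],[2,0,0,0],[3,0,0,0],[3.5,0,0,0],[4,0,0,0]]}}

```text
clock: 16.4
ee_pos: [0.6358, -0.0139, 0.0636]
orientation: [180.0, -0.0, 16.4]
wrist_force: [0.6, -0.1, -1.3]
opening: 0.342
grasp_force: 20.0
```

```bash
python3 -c "
from h import *
goto(.6312,-.0151,.060,16.3)"
```

```text
clk 16.4 pos [635.8 -13.9  63.6] rpy [ 1.7998e+02 -3.0000e-02  1.6440e+01] F [ 0.6 -0.1 -1.3] open 31.4 grip 20.0
shift [-4.8 -0.1  3.6] len 6 turn 0.1
```

Emit:
{"api": "play_rows", "payload": {"rows": [[0.5,0,0,0],[1,0,0,0],[1.5,0,0,0],[1.5,0,0,0],[1.5,0,0,0]]}}

```text
clock: 16.9
ee_pos: [0.6366, -0.0135, 0.0632]
orientation: [-180.0, 0.1, 16.4]
wrist_force: [-2.5, -1.3, -0.3]
opening: 0.343
grasp_force: 20.0
```

Emit:
{"api": "play_rows", "payload": {"rows": [[0.5,0,0,0],[1,0,0,0],[1,0,0,0],[1,0,0,0],[1,0,0,0]]}}

```text
clock: 17.4
ee_pos: [0.6366, -0.0135, 0.063]
orientation: [-180.0, 0.2, 16.4]
wrist_force: [-6.7, -0.8, 2.1]
opening: 0.343
grasp_force: 20.0
```

Emit:
{"api": "play_rows", "payload": {"rows": [[-4,0,0,0],[-8,0,0,0],[-12,0,0,0],[-13,0,0,0],[-14,0,0,0]]}}

```text
clock: 17.9
ee_pos: [0.6246, -0.0171, 0.0633]
orientation: [180.0, -0.0, 16.4]
wrist_force: [-0.3, 0.3, -0.9]
opening: 0.343
grasp_force: 20.0
```

Emit:
{"api": "play_rows", "payload": {"rows": [[-0.5,0,0,0],[-1,0,0,0],[-1,0,0,0],[-1,0,0,0],[-1,0,0,0]]}}

```text
clock: 18.4
ee_pos: [0.6236, -0.0174, 0.0632]
orientation: [180.0, -0.0, 16.4]
wrist_force: [-0.5, 0.1, -0.5]
opening: 0.343
grasp_force: 20.0
```

Emit:
{"api": "play_rows", "payload": {"rows": [[-0.5,0,0,0],[-1,0,0,0],[-1.5,0,0,0],[-1.5,0,0,0],[-1.5,0,0,0]]}}

```text
clock: 18.9
ee_pos: [0.6228, -0.0176, 0.0635]
orientation: [180.0, -0.1, 16.4]
wrist_force: [4.8, 1.8, -2.2]
opening: 0.344
grasp_force: 20.0
```

```bash
python3 -c "
from h import *
goto(.6312,-.0151,.060,16.3)"
```

```text
clk 18.9 pos [622.8 -17.6  63.5] rpy [ 1.7997e+02 -9.0000e-02  1.6440e+01] F [ 4.8  1.8 -2.2] open 31.6 grip 20.0
shift [ 8.8 -0.1  3.5] len 9 turn 0.1
```

Emit:
{"api": "play_rows", "payload": {"rows": [[3,0,0,0],[6,0,0,0],[7.9,0,0,0],[7.9,0,0,0],[7.9,0,0,0]]}}

```text
clock: 19.4
ee_pos: [0.6295, -0.0156, 0.063]
orientation: [-180.0, 0.0, 16.4]
wrist_force: [-0.5, 0.5, -2.0]
opening: 0.34
grasp_force: 20.0
```

Emit:
{"api": "play_rows", "payload": {"rows": [[0,0,2,0],[0,0,4,0],[0,0,6,0],[0,0,7.5,0],[0,0,9,0]]}}

```text
clock: 19.9
ee_pos: [0.6296, -0.0156, 0.054]
orientation: [180.0, 0.0, 16.4]
wrist_force: [-0.1, 0.1, -2.8]
opening: 0.343
grasp_force: 20.0
```

```bash
cat >> h.py <<'E'
def st():
    from bench import ctrl
    s=ctrl.sense();e=s['ee_pos']*1e3;a=np.radians(16.4)
    print('clk %.1f gx %.2f (599.68) foot z %.1f psi %.2f F %s T %s open %.1f'%(s['clock'],e[0]*np.cos(a)+e[1]*np.sin(a),e[2]-24.9,s['orientation'][2],np.round(s['wrist_force'],1),np.round(s['ft_torque'],2),s['opening']*91.8))
E
python3 -c "
from h import *
st()"
```

```text
clk 19.9 gx 599.60 (599.68) foot z 29.1 psi 16.44 F [-0.1  0.1 -2.8] T [0.   0.04 0.06] open 31.5
```

Now press in slowly.

Emit:
{"api": "play_rows", "payload": {"rows": [[0,0,0.6,0],[0,0,1.2,0],[0,0,1.8,0],[0,0,2.4,0],[0,0,3,0]]}}

```text
clock: 20.4
ee_pos: [0.6297, -0.0156, 0.0512]
orientation: [180.0, -0.0, 16.4]
wrist_force: [-1.2, -0.7, -1.1]
opening: 0.343
grasp_force: 20.0
```

```bash
python3 -c "
from h import *
st()"
```

```text
clk 20.4 gx 599.72 (599.68) foot z 26.3 psi 16.44 F [-1.2 -0.7 -1.1] T [-0.01  0.04 -0.02] open 31.5
```

Emit:
{"api": "play_rows", "payload": {"rows": [[0,0,0.8,0],[0,0,1.6,0],[0,0,2.4,0],[0,0,3.2,0],[0,0,4,0]]}}

```text
clock: 20.9
ee_pos: [0.6297, -0.0156, 0.0472]
orientation: [180.0, -0.0, 16.4]
wrist_force: [-0.3, 0.2, -1.6]
opening: 0.344
grasp_force: 20.0
```

```bash
python3 -c "
from h import *
st()"
```

```text
clk 20.9 gx 599.67 (599.68) foot z 22.3 psi 16.44 F [-0.3  0.2 -1.6] T [0.04 0.02 0.02] open 31.6
```

In the go slot, not oversize. Continue towards the step.

Emit:
{"api": "play_rows", "payload": {"rows": [[0,0,0.6,0],[0,0,1.2,0],[0,0,1.8,0],[0,0,2.4,0],[0,0,3,0]]}}

```text
clock: 21.4
ee_pos: [0.6297, -0.0156, 0.0442]
orientation: [180.0, -0.0, 16.4]
wrist_force: [0.8, 0.1, -1.4]
opening: 0.342
grasp_force: 20.0
```

Emit:
{"api": "play_rows", "payload": {"rows": [[0,0,0.5,0],[0,0,1,0],[0,0,1.5,0],[0,0,2,0],[0,0,2.5,0]]}}

```text
clock: 21.9
ee_pos: [0.6301, -0.0155, 0.0423]
orientation: [180.0, -0.1, 16.4]
wrist_force: [-0.2, -0.1, 5.2]
opening: 0.343
grasp_force: 20.0
```

```bash
python3 -c "
from h import *
st()"
```

```text
clk 21.9 gx 600.06 (599.68) foot z 17.4 psi 16.44 F [-0.2 -0.1  5.2] T [0.1  0.13 0.01] open 31.4
```

Emit:
{"api": "play_rows", "payload": {"rows": [[0,0,0.5,0],[0,0,1,0],[0,0,1,0],[0,0,1,0],[0,0,1,0]]}}

```text
clock: 22.4
ee_pos: [0.6306, -0.0155, 0.0419]
orientation: [179.9, -0.1, 16.4]
wrist_force: [0.5, 0.5, 6.7]
opening: 0.345
grasp_force: 20.0
```

Emit:
{"api": "play_rows", "payload": {"rows": [[0,0,-1,0],[0.5,0,-1.5,0],[1,0,-1.5,0],[1.5,0,-1.5,0],[2,0,-1.5,0]]}}

```text
clock: 22.9
ee_pos: [0.6313, -0.0151, 0.042]
orientation: [-180.0, 0.1, 16.4]
wrist_force: [-1.5, -1.2, 2.1]
opening: 0.345
grasp_force: 20.0
```

```bash
python3 -c "
from h import *
st()"
```

```text
clk 22.9 gx 601.35 (599.68) foot z 17.1 psi 16.44 F [-1.5 -1.2  2.1] T [-0.15  0.3  -0.  ] open 31.7
```

Emit:
{"api": "play_rows", "payload": {"rows": [[-1,0,0,0],[-2,0,0,0],[-3,0,0,0],[-3.5,0,0,0],[-4,0,0,0]]}}

```text
clock: 23.4
ee_pos: [0.6284, -0.016, 0.0426]
orientation: [180.0, -0.1, 16.4]
wrist_force: [1.9, 0.9, 3.6]
opening: 0.344
grasp_force: 20.0
```

```bash
python3 -c "
from h import *
st()"
```

```text
clk 23.4 gx 598.26 (599.68) foot z 17.7 psi 16.43 F [1.9 0.9 3.6] T [ 0.17 -0.39  0.03] open 31.6
```

Emit:
{"api": "play_rows", "payload": {"rows": [[1,0,0,0],[2,0,0,0],[2,0,-0.5,0],[2,0,-1,0],[2,0,-1,0]]}}

```text
clock: 23.9
ee_pos: [0.6292, -0.0156, 0.0427]
orientation: [-180.0, 0.1, 16.4]
wrist_force: [-0.2, 0.5, -0.7]
opening: 0.343
grasp_force: 20.0
```

```bash
python3 -c "
from h import *
st()"
```

```text
clk 23.9 gx 599.17 (599.68) foot z 17.8 psi 16.44 F [-0.2  0.5 -0.7] T [-0.11 -0.04 -0.04] open 31.5
```

Emit:
{"api": "play_rows", "payload": {"rows": [[0,0,0,2],[0,0,0,4],[0,0,0,6],[0,0,0,7],[0,0,0,7]]}}

```text
clock: 24.4
ee_pos: [0.6293, -0.0156, 0.0428]
orientation: [-180.0, 0.1, 9.5]
wrist_force: [0.5, 0.5, -1.3]
opening: 0.344
grasp_force: 20.0
```

```bash
python3 -c "
from h import *
st()"
```

```text
clk 24.4 gx 599.26 (599.68) foot z 17.9 psi 9.45 F [ 0.5  0.5 -1.3] T [-0.09 -0.01  0.14] open 31.6
```

Emit:
{"api": "play_rows", "payload": {"rows": [[0,0,0,-4],[0,0,0,-8],[0,0,0,-12],[0,0,0,-14],[0,0,0,-14]]}}

```text
clock: 24.9
ee_pos: [0.6296, -0.0153, 0.0429]
orientation: [-180.0, 0.0, 23.5]
wrist_force: [1.3, 1.0, -2.1]
opening: 0.341
grasp_force: 20.0
```

```bash
python3 -c "
from h import *
st()"
```

```text
clk 24.9 gx 599.62 (599.68) foot z 18.0 psi 23.46 F [ 1.3  1.  -2.1] T [ 0.24 -0.15 -0.14] open 31.3
```

Emit:
{"api": "play_rows", "payload": {"rows": [[0,0,0,4],[0,0,0,7],[0,0,0.5,7],[0,0,1,7],[0,0,1.5,7]]}}

```text
clock: 25.4
ee_pos: [0.63, -0.0155, 0.0422]
orientation: [180.0, -0.0, 16.5]
wrist_force: [0.4, 0.2, 3.9]
opening: 0.341
grasp_force: 20.0
```

Emit:
{"api": "play_rows", "payload": {"rows": [[0,0,0.5,0],[0,0,0.8,0],[0,0,0.8,0],[0,0,0.8,0],[0,0,0.8,0]]}}

```text
clock: 25.9
ee_pos: [0.6304, -0.0154, 0.0419]
orientation: [180.0, -0.1, 16.5]
wrist_force: [0.4, 1.1, 6.5]
opening: 0.339
grasp_force: 20.0
```

```bash
python3 -c "
from h import *
st()"
```

```text
clk 25.9 gx 600.41 (599.68) foot z 17.0 psi 16.46 F [0.4 1.1 6.5] T [ 0.3   0.04 -0.01] open 31.2
```

Emit:
{"api": "play_rows", "payload": {"rows": [[0,0,-6,0],[0,0,-14,0],[0,0,-24,0],[0,0,-36,0],[0,0,-50,0]]}}

```text
clock: 26.4
ee_pos: [0.6296, -0.0156, 0.0919]
orientation: [180.0, 0.0, 16.4]
wrist_force: [0.5, 0.2, -1.4]
opening: 0.346
grasp_force: 20.0
```

Emit:
{"api": "play_rows", "payload": {"rows": [[0,0,-15,0],[0,0,-30,0],[0,0,-42,0],[0,0,-50,0],[0,0,-50,0]]}}

```text
clock: 26.9
ee_pos: [0.6304, -0.0157, 0.1425]
orientation: [179.9, -0.1, 16.4]
wrist_force: [0.8, -0.0, -1.5]
opening: 0.34
grasp_force: 20.0
```

```bash
python3 -c "
from h import *
goto(.6355,-.2605,.142,16.4)"
```

```text
clk 26.9 pos [630.4 -15.7 142.5] rpy [ 1.7993e+02 -1.3000e-01  1.6440e+01] F [ 0.8 -0.  -1.5] open 31.2 grip 20.0
shift [-64.4 236.3   0.6] len 245 turn 0.0
```

Emit:
{"api": "play_rows", "payload": {"rows": [[-11,42,0,0],[-23,84,0,0],[-35,130,0,0],[-47,174,0,0],[-57,210,0,0]]}}

```text
clock: 27.4
ee_pos: [0.6338, -0.2356, 0.14]
orientation: [-180.0, 0.1, 16.4]
wrist_force: [0.3, 0.2, -0.8]
opening: 0.345
grasp_force: 20.0
```

Emit:
{"api": "play_rows", "payload": {"rows": [[-7,26,0,0],[-7,26,25,0],[-7,26,55,0],[-7,26,80,0],[-7,26,100,0]]}}

```text
clock: 27.9
ee_pos: [0.6338, -0.2595, 0.038]
orientation: [-179.9, 0.2, 16.4]
wrist_force: [0.7, 0.5, -1.8]
opening: 0.34
grasp_force: 20.0
```

```bash
python3 -c "
from h import *
goto(.6355,-.2605,.031,16.4)"
```

```text
clk 27.9 pos [ 633.8 -259.5   38. ] rpy [-1.7985e+02  1.5000e-01  1.6420e+01] F [ 0.7  0.5 -1.8] open 31.2 grip 20.0
shift [1.4 1.4 7. ] len 7 turn 0.0
```

Emit:
{"api": "play_rows", "payload": {"rows": [[0,0,0,0],[0,0,1,0],[0,0,2,0],[0,0,3,0],[0,0,4,0]]}}

```text
clock: 28.4
ee_pos: [0.6356, -0.2603, 0.038]
orientation: [179.9, -0.1, 16.4]
wrist_force: [0.8, 0.3, -1.2]
opening: 0.341
grasp_force: 20.0
```

Emit:
{"api": "play_rows", "payload": {"rows": [[0,0,0.7,0],[0,0,1.4,0],[0,0,2.1,0],[0,0,2.1,0],[0,0,2.1,0]]}}

```text
clock: 28.9
ee_pos: [0.6351, -0.26, 0.0348]
orientation: [180.0, 0.0, 16.4]
wrist_force: [0.2, 0.0, -1.5]
opening: 0.342
grasp_force: 20.0
```

Emit:
{"api": "play_rows", "payload": {"rows": [[0,0,0.7,0],[0,0,1.4,0],[0,0,2.1,0],[0,0,2.8,0],[0,0,3,0]]}}

```text
clock: 29.4
ee_pos: [0.6351, -0.26, 0.0317]
orientation: [-180.0, 0.0, 16.4]
wrist_force: [1.1, 0.1, -1.9]
opening: 0.344
grasp_force: 20.0
```

Emit:
{"api": "play_rows", "payload": {"rows": [[0,0,0.4,0],[0,0,0.8,0],[0,0,1.2,0],[0,0,1.2,0],[0,0,1.2,0]]}}

```text
clock: 29.9
ee_pos: [0.6353, -0.2601, 0.031]
orientation: [180.0, -0.0, 16.4]
wrist_force: [-0.8, 0.5, 1.8]
opening: 0.342
grasp_force: 20.0
```

Seated on the tray floor; release and withdraw.

Emit:
{"api": "play_rows", "payload": {"rows": [[0,0,0,0],[0,0,0,0],[0,0,0,0],[0,0,0,0],[0,0,-4,0]], "gripper": 52}}

```text
clock: 30.4
ee_pos: [0.6347, -0.2599, 0.0341]
orientation: [-180.0, 0.1, 16.4]
wrist_force: [-0.7, -0.2, 0.3]
opening: 0.566
grasp_force: 0.0
```

Emit:
{"api": "play_rows", "payload": {"rows": [[0,0,-10,0],[0,0,-30,0],[0,0,-60,0],[0,0,-90,0],[0,0,-120,0]]}}

```text
clock: 30.9
ee_pos: [0.6351, -0.2601, 0.1569]
orientation: [180.0, -0.0, 16.4]
wrist_force: [0.9, 0.2, 0.3]
opening: 0.568
grasp_force: 0.0
```

Emit:
{"api": "play_rows", "payload": {"rows": [[-40,10,0,0],[-80,20,0,0],[-120,30,0,0],[-160,40,0,0],[-190,50,0,0]]}}

```text
clock: 31.4
ee_pos: [0.4651, -0.3627, 0.1559]
orientation: [179.9, -0.0, 16.4]
wrist_force: [0.7, -0.2, 0.4]
opening: 0.565
grasp_force: 0.0
```

```bash
python3 - <<'E'
from h import *
from bench import ctrl
st()
p=ctrl.get_image('scene');cv2.imwrite('pics/s4.png',p['pixels'])
print([(round(d["score"],2),np.round(d["centre"],4).tolist()) for d in ctrl.spot_in('lock_1',p)])
W=np.zeros((600,660,3),np.uint8);W[:280,:]=cv2.resize(p['pixels'][100:270,120:480],(660,280));W[300:600,:320]=crop(p['pixels'],155,140,80,75,4)
cv2.imwrite('pics/m5.png',W)
E
```

```text
clk 31.4 gx 343.78 (599.68) foot z 131.0 psi 16.40 F [ 0.7 -0.2  0.4] T [ 0.03 -0.    0.02] open 51.9
[(0.8, [0.6592, 0.3284, 0.0465]), (0.71, [0.5271, 0.4527, 0.0464]), (0.7, [0.4774, 0.3536, 0.0489]), (0.51, [0.5324, 0.2609, 0.0454]), (0.44, [0.6387, -0.2493, 0.0438])]
```

View pics/m5.png

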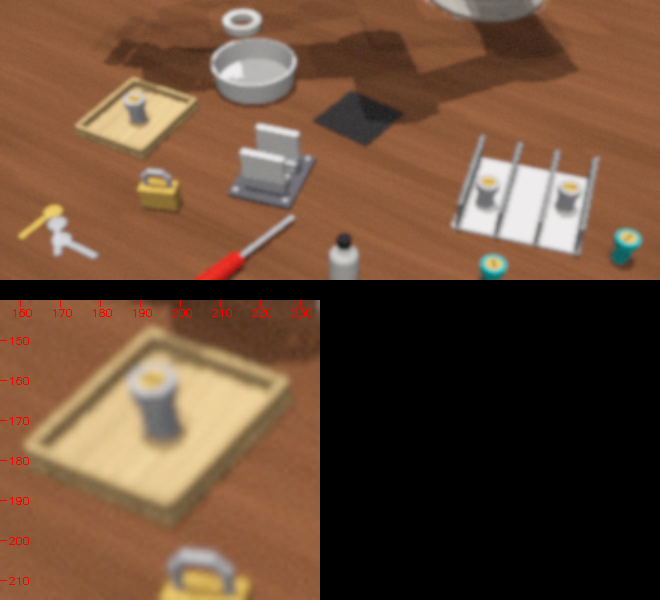

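The picture shows the lock upright in the tray (head at 193,160; foot at 196,174), and the other two locks and the bystanders are where they were.

```bash
python3 -c "
from bench import ctrl
print(ctrl.job_done())"
```

```text
the job is handed in; nothing more can be done
None
```

The middle-lane lock is good: it went into the wide upper slot and stopped on the step of the narrow one, so I stood it upright in the wooden tray and handed the job in at about 31 s of the 70 s allowed.

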